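# Fetch the setting bar from the drawer and seat it in the stop block

### The job

Set up the hose-end stop: pull the top drawer of the small grey cabinet fully open, to its stop, and take out the steel setting bar. Slide the bar endways into the slot of the aluminium stop block on the left until it is fully home against the hidden end, and leave it there. Leave the small carton in the drawer, the lower drawer shut and the other things on the bench where they are; the top drawer may stay open.

Things in the scene. Friction and masses are not known exactly. Their poses are not given: they have to be found in the camera images.
- die_cabinet: Grey steel cabinet fixed to the bench, 200 deep x 200 wide x 148 high, two drawers one above the other. Origin on the bench under the centre of its body; own x points from the drawer fronts to the back, so drawers open along own -x; z up. The closed drawer fronts stand at own x = -110.
- top_drawer (a joint): Top drawer, m: 0 closed, 0.15 fully open at its stop. It starts between shut and 12 mm ajar. Slides stiffly (a few N) and stays where it is left. Inside: floor 87 mm above the bench, 176 long x 174 wide; side walls reach 124 mm above the bench, its front panel (10 thick) 136 mm.
- top_drawer_handle (a point): Middle of the top drawer's handle: a round steel bar, diameter 10, 90 long across the drawer front, on a post at each end; its axis 45 mm in front of the drawer front (40 mm of clear room behind the bar), 125 mm above the bench, 23 mm below the cabinet's top. Moves with the drawer; its axes are those of the cabinet.
- low_drawer (a joint): Lower drawer, m: 0 closed; opens the same way. To be left shut.
- top_drawer_floor (a point): Centre of the top drawer's inner floor; moves with the drawer; axes of the cabinet.
- setting_bar: Plain steel bar 120 long x 16 wide x 30 high with two dark round marks on each side, about 0.28 kg, standing on its 16 mm edge in the top drawer, roughly along the drawer's depth, left or right of the small carton. Origin at the centre of its underside; x along its length, z up. Both ends are alike.
- small_carton: Small brown carton, 51x66x46, standing in the top drawer beside the bar. Origin at the centre of its underside.
- stop_block: Aluminium block bolted to the bench, 92 long x 58 wide x 66 high, on a flange 100 wide and 8 high (from 21 to 91 mm behind the mouth). Origin on the bench under the middle of the slot's mouth; x points into the slot, z up.
- slot_mouth (a point): Point on the block's face towards the robot, in the middle of the slot's width and level with the slot's floor, 20 mm above the bench; x points into the slot, z up. The slot is 19 wide and 34 high, closed above and below, 76 deep to a solid end; at the mouth the sides are bevelled (26 wide, over 8 mm) and the sill too (3 mm lower, over 6 mm). Fully home, the bar stands 44 mm out of the mouth, with its centre 16 mm inside.
- screwdriver_red: Bystander: red-handled screwdriver, 217 mm long, lying; origin at the centre of its underside.
- lube_can: Bystander: spray can, green with a red cap, 52 diameter x 173 high; origin at the centre of its underside.
- marker: Bystander: black marker, 132 mm long, lying in front of the cabinet; origin at the centre of its underside.
- white_pot: Bystander: white lidded pot, about 70 diameter x 69 high; origin at the centre of its underside.
- offcut_0: Bystander: timber offcut, 99x124x36, lying flat; origin at the centre of its underside.
Mind the look-alikes: they are no part of the job. What is shaped like the stop_block but pink is not meant.

How it is judged:
By the outcome, as a careful person would: the job done as asked, in the order asked, and still so for the second after the job is handed in, with the robot touching nothing.
It also fails if it takes over 54 s, if anything falls off the work surface, if the arm or the gripper's body presses on something with over 40 N, if the wrist force passes 120 N, or if a joint passes its speed limit or range.

### The arm

A 6-joint arm with a two-finger parallel gripper is mounted at the origin on a cart in front of the work surface, level with it; the furniture and walls round the work are solid. World frame = base frame: x ahead of the robot, y to its left, z up, the work surface at z = 0. Lengths are in m, angles in degrees, forces in N, time in s.
With the tool pointing down it reaches from about 0.3 to 0.75 m from the base axis. Payload 8.5 kg.
Tool frame: the origin (TCP) lies at the very end of the fingers, on their centre line; the grasp point (between the pads) lies 19 mm behind it; z points along the fingers, y is the direction in which the jaws open and shut (so a half turn about z gives the same grasp; the last joint's range is limited). The gripper opens to 85 mm and grips with 20 to 120 N. Pads are 22 mm wide; open, the fingers measure 114 mm over their backs; the gripper's body (76 mm by 85 mm) begins 54 mm behind the grasp point. The pads swing forward as they close: fully open they stand 13 mm farther back than shut.
Start: joints at [-86.648, 21.807, 74.336, -0, 83.858, -12.336], TCP at [0.149, -0.529, 0.231] pointing down, gripper open.
Joint ranges: [-178.18, 178.18], [-50.72, 133.34], [12.68, 142.11], [-81.47, 261.47], [9.98, 163.14], [-165.26, 165.26]. Speed limits (degrees/s): [136.94, 136.94, 180, 180, 180, 180].

### API

Orientations are given as a 3x3 rotation matrix whose columns are the frame's x, y, z axes.
In Python, from rig import status, vision, env gives the robot as it stands.
- The arm moves only by the tool send_rows, never from a script. Its argument "targets" is a list of rows, each a list of 7 numbers: the shift along the tool's x, y, z in units of 50 mm (1.0 is 50 mm), then the turn, a rotation vector about the tool's x, y, z in units of 8 degrees (1.0 is 8 degrees), then the finger opening in mm, from 0 to 85.4. A call has 1 to 5 rows; each row is the pose to reach, as a shift and turn from the pose commanded when the call began, along the tool's axes at that moment; what a row does not reach only later rows make up. A row lasts 1/8 s, in which the tool goes at most 62.5 mm and 10.7 degrees, less where a joint would pass 70% of its speed; a pose out of reach is approached as far as the arm can. A call with a gripper value outside its range is refused whole. The fingers move at their own pace and stop on an object; "grip_force" is the grip in N (left out, the last holds). Time passes only in rows, so rows that repeat a pose let the fingers close. It gives the time, the measured TCP pose, the force and the opening at its end, in the units of the state.
- status.observe(): the state, without advancing time (a new reading comes with each control period).
- vision.get_image(name): name is "side" or "top" or "wrist"; returns (picture, depth): 400x640x3 uint8, red, green, blue; 400x640 float32, m along the optical axis (not along the pixel's ray), 0 where there is no reading.
- vision.camera_model(name): a dict with "camera_matrix" (3x3 intrinsics, pixels), "view" (4x4, takes a point from world to camera coordinates); the wrist camera has in their place "T_tool_cam" (4x4, takes a point from camera to tool coordinates, whose origin is the TCP and whose axes are the flange's). Camera axes: x right, y down, z forward; pixel columns grow to the right and rows downward; lengths in m; the calibration is good to about 2 mm. A picture is of the moment at which its call begins: read the wrist's pose just before it. camera_model takes no time and is no camera call.
- env.close_job(): hands the job in, once; it reports no verdict.
Trained networks look in the newest picture that a camera, given by its name, has taken for a name from the list of things; names that differ only in an ending like _2 or _b are one class to them, and where a whole thing is asked for, a point or a joint stands for the part that bears it (a point fixed in the world has none). Each returns a list of dicts, best first, with "p" (0 to 1); they miss things now and then, are a little off and sometimes report something else, mostly with a low value. They report only what shows in the picture. A call takes as long as a camera call. They do not tell look-alikes from the thing itself.
- vision.masks_of(camera, label): "pixels" (400x640 bool, what is visible of it) and "extent" ([left, top, right, bottom] in pixels, round what is visible of it).
The state is a dict: "time_s": time; "q": joint angles; "qvel": joint speeds; "joint_efforts": joint torques, N m; "position": TCP position; "tool_rot": TCP orientation; "ft_force": force on the tool from outside, world axes, zero at the start; "wrist_torque": the same for the moment, N m; "grip_width": finger opening in m.
Only numpy, scipy, OpenCV 4.12 (cv2) and the standard library are available. Lean on these libraries where they do the work, as an engineer would, in place of code of your own. Each camera call takes 0.05 s, during which the arm holds its last target.

## Working session

There is one attempt and no reset: what is moved stays moved. The work goes in short steps, Python scripts to look and compute and a tool call to move; the robot and the scene stay as the last step left them, time stands still between calls to the robot, and variables do not carry over. Pictures are saved under pics/ and viewed, and the job is handed in when it is done.

Besides the shell and the picture viewer there is one more tool, called after "Emit:" as a command line: name --pt "numbers of a row" for each row, then --argument value for the rest. send_rows: Moves the arm, as the interface text tells. Its arguments: {"type":"object","properties":{"targets":{"type":"array","items":{"type":"array","items":{"type":"number"}}},"grip_force":{"type":"number"}},"required":["targets"]}

```bash
ls; mkdir -p pics
cat > h.py <<'E'
import numpy as np, cv2
from rig import status, vision, env
def snap(n,tag):
    s=status.observe(); im,d=vision.get_image(n)
    cv2.imwrite(f'pics/{tag}.png',im[:,:,::-1]); np.savez(f'pics/{tag}.npz',im=im,d=d,p=s['position'],R=s['tool_rot'])
    return s,im,d
def T_wc(n,s=None):
    m=vision.camera_model(n); K=np.array(m['camera_matrix'])
    if 'view' in m: return K,np.linalg.inv(np.array(m['view']))
    T=np.eye(4);T[:3,:3]=s['tool_rot'];T[:3,3]=s['position']
    return K,T@np.array(m['T_tool_cam'])
def cloud(n,d,s=None):
    K,T=T_wc(n,s); v,u=np.mgrid[:d.shape[0],:d.shape[1]]
    c=np.stack([(u-K[0,2])/K[0,0]*d,(v-K[1,2])/K[1,1]*d,d],-1)
    w=c@T[:3,:3].T+T[:3,3]; w[d==0]=np.nan
    return w
E
python3 - <<'E'
from h import *
s=status.observe(); print(s)
for n in('side','top','wrist'):
    s,im,d=snap(n,n+'0'); K,T=T_wc(n,s); print(n,K.round(1).tolist(),T.round(3).tolist())
E
```

```text
pics
{'time_s': 0.0, 'q': array([-8.66474399e+01,  2.18419442e+01,  7.43839074e+01, -1.00983297e-03,
        8.38567876e+01, -1.23366747e+01]), 'qvel': array([ 0.09425886, -0.10999847,  0.00048761,  0.05009743,  0.01246814,
        0.09463733]), 'joint_efforts': array([-5.80136675e-04, -4.48464096e+01, -2.31280625e+01, -1.85602635e-04,
        4.73877313e-03,  1.04755338e-05]), 'position': array([ 0.14869902, -0.52922601,  0.23070781]), 'tool_rot': array([[ 9.62742073e-01,  2.70421319e-01, -1.01840655e-04],
       [ 2.70421181e-01, -9.62741042e-01,  1.43883230e-03],
       [ 2.91044749e-04, -1.41276426e-03, -9.99998960e-01]]), 'ft_force': array([-0.04972854,  0.704208  ,  0.7124525 ]), 'wrist_torque': array([-0.01276619,  0.01135931,  0.01235983]), 'grip_width': 0.08554311769823653}
side [[490.6, 0.0, 322.0], [0.0, 490.6, 203.5], [0.0, 0.0, 1.0]] [[0.99, -0.055, 0.128, 0.368], [-0.139, -0.492, 0.859, -1.321], [0.016, -0.869, -0.495, 0.931], [0.0, 0.0, 0.0, 1.0]]
top [[511.8, 0.0, 309.9], [0.0, 511.8, 201.3], [0.0, 0.0, 1.0]] [[0.437, -0.824, 0.36, -0.028], [-0.899, -0.402, 0.171, -0.133], [0.004, -0.398, -0.917, 1.709], [0.0, 0.0, 0.0, 1.0]]
wrist [[289.7, 0.0, 320.5], [0.0, 289.7, 198.8], [0.0, 0.0, 1.0]] [[0.271, -0.912, -0.307, 0.227], [-0.963, -0.257, -0.085, -0.507], [-0.002, 0.318, -0.948, 0.373], [0.0, 0.0, 0.0, 1.0]]
```

View pics/side0.png

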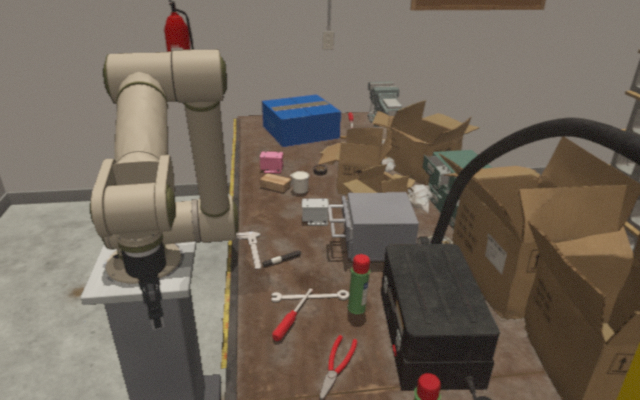

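View pics/top0.png

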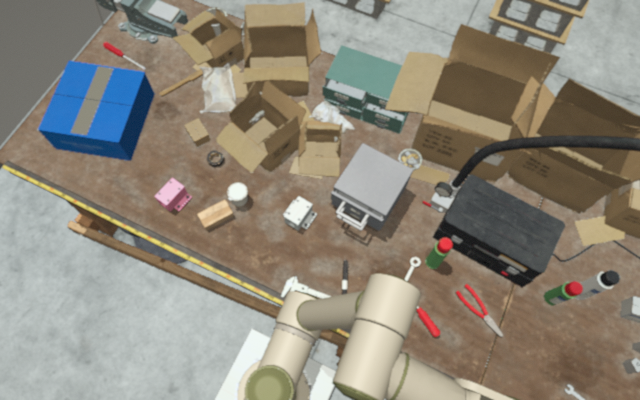

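View pics/wrist0.png

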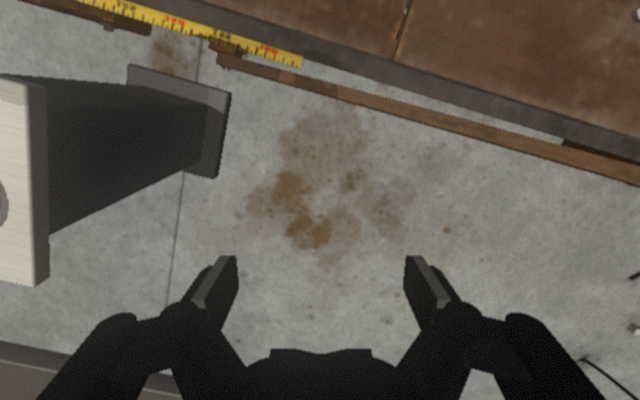

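The stop block could be the aluminium one at top (298,213) / side (315,211), or the pink one at top (173,195). The cabinet could be the grey one at top (372,185) or the green drawer box at top (365,85). I choose the aluminium block and the grey cabinet. Next I'll check a close crop and measure.

Run:
```python
from h import *
for n,box in(('top',(270,130,430,260)),('side',(280,170,440,300))):
    z=np.load(f'pics/{n}0.npz'); im=z['im'];x0,y0,x1,y1=box
    cv2.imwrite(f'pics/{n}0c.png',cv2.resize(im[y0:y1,x0:x1,::-1],None,fx=5,fy=4.6,interpolation=cv2.INTER_CUBIC))
    w=cloud(n,z['d'])
    for lab in('die_cabinet','stop_block','top_drawer_handle','top_drawer'):
        vision.get_image(n) if lab=='die_cabinet' else None
        for r in vision.masks_of(n,lab)[:3]:
            m=r['pixels']; p=w[m]; p=p[~np.isnan(p[:,0])]
            if len(p)==0: continue
            print(n,lab,round(r['p'],2),np.array(r['extent']).round().tolist(),len(p),'med',np.median(p,0).round(3),'z98',np.percentile(p[:,2],98).round(3))
            zt=np.percentile(p[:,2],95); t=p[np.abs(p[:,2]-zt)<.006]
            rect=cv2.minAreaRect((t[:,:2]*1000).astype(np.float32)); print('   top rect',np.round(rect[0],1),np.round(rect[1],1),round(rect[2],2),len(t))
```

```text
top stop_block 0.81 [284.0, 202.0, 315.0, 230.0] 691 med [0.563 0.187 0.063] z98 0.074
   top rect [565.9 196.6] [58.3 91.3] 83.51 222
top stop_block 0.59 [154.0, 180.0, 189.0, 211.0] 679 med [0.428 0.618 0.062] z98 0.075
   top rect [431.5 633.6] [56.3 89.3] 77.95 200
top top_drawer_handle 0.77 [328.0, 189.0, 382.0, 224.0] 724 med [0.642 0.011 0.118] z98 0.143
   top rect [624.1  15.2] [189.3  69.3] 85.13 142
top top_drawer_handle 0.71 [425.0, 238.0, 451.0, 268.0] 466 med [ 0.612 -0.291  0.118] z98 0.176
   top rect [ 627.7 -294.3] [34.8 35.7] 69.02 93
top top_drawer 0.75 [334.0, 190.0, 383.0, 226.0] 652 med [0.641 0.011 0.12 ] z98 0.143
   top rect [623.8  15.1] [183.9  66. ] 78.41 136
side die_cabinet 0.73 [330.0, 192.0, 418.0, 263.0] 4249 med [ 0.727 -0.079  0.136] z98 0.15
   top rect [754.9  -1.3] [209.2 199.7] 84.47 1918
side stop_block 0.69 [302.0, 197.0, 326.0, 226.0] 664 med [0.566 0.168 0.043] z98 0.068
   top rect [567.4 191.2] [65.3 90.5] 84.05 207
side stop_block 0.66 [258.0, 151.0, 280.0, 175.0] 459 med [0.431 0.61  0.04 ] z98 0.067
   top rect [431.5 629.7] [70.5 90.4] 86.57 124
side stop_block 0.33 [262.0, 176.0, 287.0, 193.0] 408 med [0.437 0.442 0.03 ] z98 0.039
   top rect [436.8 454.7] [ 70.2 110.7] 56.93 188
side top_drawer_handle 0.71 [331.0, 198.0, 355.0, 243.0] 483 med [0.637 0.003 0.122] z98 0.137
   top rect [616.5   6.3] [182.3  58.9] 84.45 117
side top_drawer_handle 0.25 [333.0, 223.0, 353.0, 257.0] 148 med [ 0.637 -0.04   0.068] z98 0.078
   top rect [612.4 -25.1] [ 34.7 140.8] 19.21 60
side top_drawer 0.73 [328.0, 195.0, 355.0, 238.0] 477 med [0.639 0.    0.122] z98 0.144
   top rect [623.3   6. ] [182.2  67.5] 83.27 101
```

View pics/top0c.png

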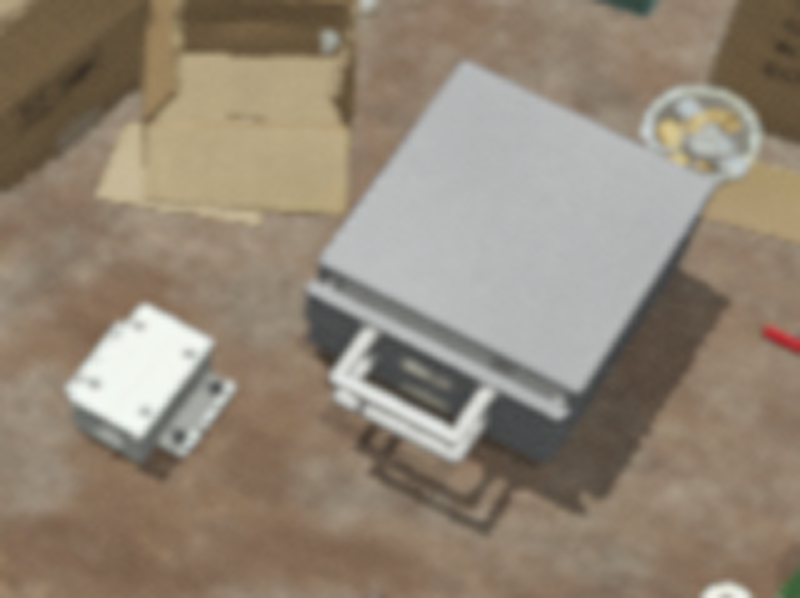

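View pics/side0c.png

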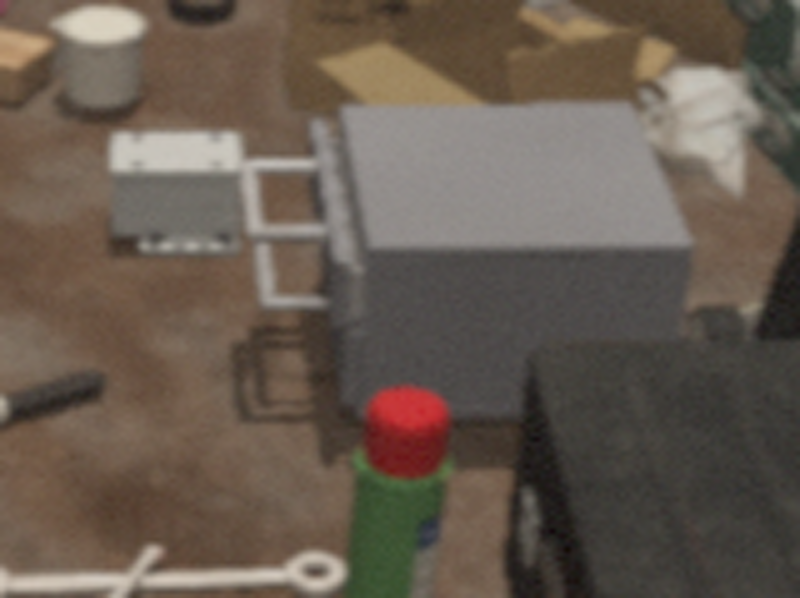

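Top crop: the aluminium block is left of the cabinet, with its slot mouth on the lower face (~(110,435) in the crop), facing the robot. The top drawer handle is at ~(410,400). The side crop agrees. Next I'll take a close wrist view from above.

```bash
cat >> h.py <<'E'
from scipy.spatial.transform import Rotation as Ro
def Rdown(yaw): # tool x heading yaw deg in world, z down
    c,s=np.cos(np.radians(yaw)),np.sin(np.radians(yaw))
    return np.array([[c,s,0],[s,-c,0],[0,0,-1.]])
def rel(p,yaw,P0=None,R0=None):
    s=status.observe(); P0=s['position'] if P0 is None else P0; R0=s['tool_rot'] if R0 is None else R0
    d=R0.T@(np.array(p)-P0)/.05; r=Ro.from_matrix(R0.T@Rdown(yaw)).as_rotvec(degrees=True)/8
    print('row',d.round(3).tolist(),r.round(3).tolist(),'dist',np.linalg.norm(d*50).round(1),'q6',s['q'][5].round(1),'t',s['time_s'])
E
python3 -c "
from h import *
rel((.35,-.25,.36),-5.5)
rel((.5,.09,.36),-5.5)"
```

```text
row [5.387, -4.293, -2.573] [-0.0, 0.0, 2.648] dist 367.7 q6 -12.3 t 0.65
row [10.114, -10.029, -2.573] [-0.0, 0.0, 2.648] dist 723.7 q6 -12.3 t 0.65
```

Emit:
send_rows --pt "1.0 -0.8 -0.6 0 0 0.6 85" --pt "2.0 -1.7 -1.2 0 0 1.2 85" --pt "3.0 -2.6 -1.8 0 0 1.8 85" --pt "4.0 -3.4 -2.4 0 0 2.4 85" --pt "5.0 -4.2 -2.57 0 0 2.65 85"

```text
time_s: 1.27
position: [0.3111, -0.2897, 0.3516]
tool_rot: [[0.995, -0.098, 0.001], [-0.098, -0.995, -0.002], [0.001, 0.002, -1.0]]
ft_force: [0.9, -0.7, -0.1]
grip_width: 0.085
```

```bash
python3 -c "
from h import *
rel((.5,.09,.36),-5.5)"
```

```text
row [3.012, -7.929, -0.177] [0.012, -0.01, -0.019] dist 424.2 q6 36.6 t 1.275
```

Emit:
send_rows --pt "0.4 -1.1 0 0 0 0 85" --pt "0.8 -2.2 0 0 0 0 85" --pt "1.2 -3.3 0 0 0 0 85" --pt "1.6 -4.4 0 0 0 0 85" --pt "2.1 -5.5 -0.1 0 0 0 85"

```text
time_s: 1.9
position: [0.4416, -0.0256, 0.3554]
tool_rot: [[0.995, -0.096, 0.0], [-0.096, -0.995, -0.0], [0.0, 0.0, -1.0]]
ft_force: [1.3, -0.5, -0.2]
grip_width: 0.0848
```

Emit:
send_rows --pt "0.4 -0.9 0 0 0 0 85" --pt "0.7 -1.7 0 0 0 0 85" --pt "0.9 -2.4 0 0 0 0 85" --pt "0.9 -2.4 0 0 0 0 85"

```text
time_s: 2.4
position: [0.4979, 0.0894, 0.3548]
tool_rot: [[0.996, -0.093, -0.001], [-0.093, -0.996, 0.0], [-0.001, -0.0, -1.0]]
ft_force: [-0.3, 0.0, 0.4]
grip_width: 0.0847
```

Run:
```python
from h import *
s,im,d=snap('wrist','w1'); print(s['time_s'],s['position'],s['q'])
w=cloud('wrist',d,s)
for lab in('die_cabinet','stop_block','top_drawer_handle','marker','setting_bar'):
    for r in vision.masks_of('wrist',lab)[:2]:
        m=r['pixels']; p=w[m]; p=p[~np.isnan(p[:,0])]
        if len(p)<20: continue
        zt=np.percentile(p[:,2],90); t=p[np.abs(p[:,2]-zt)<.006]
        rect=cv2.minAreaRect((t[:,:2]*1000).astype(np.float32))
        print(lab,round(r['p'],2),np.array(r['extent']).round().tolist(),len(p),'z90',zt.round(4),'rect',np.round(rect[0],1),np.round(rect[1],1),round(rect[2],2),len(t))
```

```text
2.4 [0.49794349 0.08936684 0.35479497] [-3.26075965e+00  1.38671017e+01  6.59329118e+01  1.02475605e-02
  1.00237483e+02  9.20747771e+01]
die_cabinet 0.81 [288.0, 0.0, 478.0, 90.0] 10064 z90 0.148 rect [664.8  10.6] [198.4  15.8] 84.6 3393
stop_block 0.83 [220.0, 82.0, 283.0, 149.0] 3742 z90 0.0666 rect [568.5 195.2] [58.7 92. ] 82.74 2677
stop_block 0.63 [0.0, 191.0, 56.0, 254.0] 3005 z90 0.0654 rect [427.7 611.9] [25.  95.1] 68.32 638
top_drawer_handle 0.65 [287.0, 18.0, 463.0, 88.0] 6099 z90 0.1358 rect [619.3  15. ] [195.9  58.7] 84.28 2124
marker 0.8 [386.0, 149.0, 422.0, 216.0] 757 z90 0.0178 rect [431.8 -48.9] [132.7  17.4] 22.47 672
setting_bar 0.53 [83.0, 173.0, 144.0, 242.0] 2895 z90 0.0366 rect [446.1 455.3] [ 61.  126.2] 56.72 2192
```

View pics/w1.png

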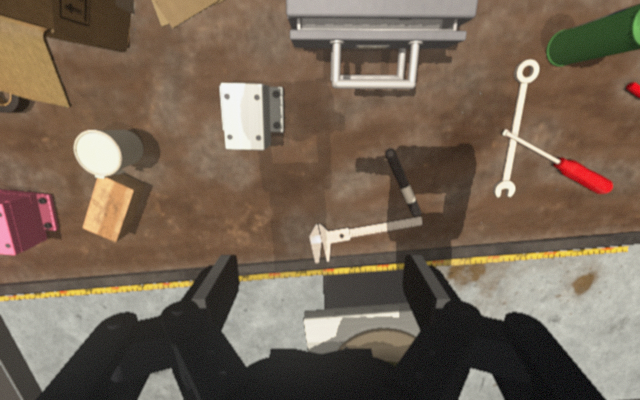

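Wrist view: block at (250,115), with its mouth on the lower edge at y≈148. The handle bar runs (333–416, 84), the marker is at (403,180), and the offcut at (110,208) was mis-detected as the bar. Now I'll refine the handle, cabinet and block poses.

```bash
cat > m1.py <<'E'
from h import *
z=np.load('pics/w1.npz'); s={'position':z['p'],'tool_rot':z['R']}; w=cloud('wrist',z['d'],s)
X,Y,Z=w[...,0],w[...,1],w[...,2]
# cabinet top front edge
def edge_front(sel):
    # for columns along y bins: min x
    p=w[sel]; ys=np.round(p[:,1]/.004); out=[]
    for b in np.unique(ys):
        q=p[ys==b]; out.append([q[:,1].mean(),np.percentile(q[:,0],2)])
    out=np.array(out); n=len(out)//8; o=out[n:-n]; f=np.polyfit(o[:,0],o[:,1],1); 
    return f,np.degrees(np.arctan(-f[0])),out[[0,-1],0]
m=(np.abs(Z-.148)<.006)&(X>.6)&(X<.76)&(np.abs(Y)<.15); print('cab top',m.sum(),np.median(Z[m]),edge_front(m))
# drawer panel top
m=(np.abs(Z-.136)<.005)&(X>.6)&(X<.7)&(np.abs(Y)<.15)
f,a,e=edge_front(m); print('drawer front face line',f,a,e,Z[m].mean())
# handle
m=(Z>.1)&(Z<.14)&(X>.55)&(X<.615)&(np.abs(Y)<.1); p=w[m]; print('handle n',m.sum(),'ztop',np.percentile(p[:,2],97))
ax=np.array([np.cos(np.radians(-5.5)),np.sin(np.radians(-5.5))]); t=p[:,:2]@ax; u=p[:,:2]@[-ax[1],ax[0]]
print('t hist',np.histogram(t,bins=np.arange(.55,.62,.005)), 'u range',u.min(),u.max())
h=p[t<np.percentile(t,1)+.012]; print('bar',h.mean(0),np.percentile(h[:,1],[1,99]),np.degrees(np.arctan(-np.polyfit(h[:,1],h[:,0],1)[0])))
# block
m=(np.abs(Z-.066)<.006)&(X>.49)&(X<.65)&(Y>.13)&(Y<.26); p=w[m]
f,a,e=edge_front(m); print('block front',f,a,e)
r=cv2.minAreaRect((p[:,:2]*1000).astype(np.float32)); print(r,Z[m].mean())
for P in (p,):
    c=P[:,:2].mean(0); print('centroid',c)
    for a in np.arange(-10,-3,.5):
        v=np.array([np.cos(np.radians(a)),np.sin(np.radians(a))]); n=np.array([-v[1],v[0]])
        print(a,np.ptp(np.percentile(P[:,:2]@n,[.5,99.5])).round(5),np.ptp(np.percentile(P[:,:2]@v,[.5,99.5])).round(5),end=' | ')
E
python3 m1.py
```

```text
cab top 3396 0.14745119919653513 (array([0.09907146, 0.65653412]), np.float64(-5.657913483544266), array([-0.08709675,  0.10771243]))
drawer front face line [0.11315768 0.63592914] -6.455995267453564 [-0.08748549  0.11020624] 0.13526211336776878
handle n 980 ztop 0.13050548446212282
t hist (array([  0,   0,   0,   0,   0,   0,  72, 335, 344,  67,  75,  52,  33]), array([0.55 , 0.555, 0.56 , 0.565, 0.57 , 0.575, 0.58 , 0.585, 0.59 ,
       0.595, 0.6  , 0.605, 0.61 , 0.615])) u range 0.02503807770641269 0.12343886431378479
bar [0.5940543  0.01836209 0.12852802] [-0.03019008  0.0656391 ] -5.48667511701653
block front [-0.02925769  0.53177545] 1.675863896485378 [0.16173432 0.2270628 ]
((568.451904296875, 195.1778564453125), (58.69116973876953, 92.01581573486328), 82.73944091796875) 0.06559618863343972
centroid [0.56987298 0.19432217]
-10.0 0.05941 0.09108 | -9.5 0.05895 0.09108 | -9.0 0.05857 0.09092 | -8.5 0.05804 0.0908 | -8.0 0.05764 0.0908 | -7.5 0.05748 0.09092 | -7.0 0.05737 0.0908 | -6.5 0.05738 0.09048 | -6.0 0.05764 0.09021 | -5.5 0.05804 0.09001 | -5.0 0.05846 0.08996 | -4.5 0.05885 0.09021 | -4.0 0.05931 0.09051 | -3.5 0.05983 0.09082 |
```

```bash
python3 -c "
from h import *
rel((.594,.017,.20),84.5)"
```

```text
row [2.057, 1.202, 3.11] [0.002, -0.002, -11.261] dist 195.9 q6 92.0 t 2.7
```

Emit:
send_rows --pt "0.3 0.2 0.3 0 0 -1.3 60" --pt "0.6 0.3 0.6 0 0 -2.6 50" --pt "0.9 0.5 1.0 0 0 -3.9 42" --pt "1.1 0.6 1.4 0 0 -5.2 42" --pt "1.4 0.8 1.8 0 0 -6.5 42"

```text
time_s: 3.32
position: [0.5635, 0.0402, 0.2649]
tool_rot: [[0.685, 0.729, 0.0], [0.729, -0.685, -0.0], [0.0, 0.0, -1.0]]
ft_force: [-0.1, 0.4, 0.2]
grip_width: 0.0421
```

```bash
python3 -c "
from h import *
rel((.594,.017,.20),84.5)"
```

```text
row [0.078, 0.762, 1.298] [0.002, -0.001, -4.715] dist 75.3 q6 35.3 t 3.325
```

Emit:
send_rows --pt "0.0 0.2 0.3 0 0 -1.3 42" --pt "0.1 0.4 0.6 0 0 -2.6 42" --pt "0.1 0.6 0.9 0 0 -3.9 42" --pt "0.08 0.76 1.3 0 0 -4.72 42" --pt "0.08 0.76 1.3 0 0 -4.72 42"

```text
time_s: 3.95
position: [0.5933, 0.0169, 0.1991]
tool_rot: [[0.103, 0.995, -0.003], [0.995, -0.103, 0.0], [0.0, -0.003, -1.0]]
ft_force: [-0.1, 0.6, -0.3]
grip_width: 0.0421
```

Run:
```python
from h import *
s,im,d=snap('wrist','w2')
w=cloud('wrist',d,s);X,Y,Z=w[...,0],w[...,1],w[...,2]
m=(Z>.11)&(Z<.14)&(X>.57)&(X<.605)&(Y>-.04)&(Y<.08);print(m.sum()); p=w[m]
print('bar',p[:,:2].min(0),p[:,:2].max(0),p.mean(0),np.percentile(p[:,2],95))
snap('side','s2')
rel((.594,.017,.106),84.5)
```

```text
1646
bar [ 0.58416759 -0.03160239] [0.60495243 0.06733659] [0.59444838 0.018699   0.12854906] 0.13025975634665393
row [-0.01, 0.004, 1.899] [0.005, -0.0, -0.054] dist 95.0 q6 -3.8 t 4.05
```

View pics/w2.png

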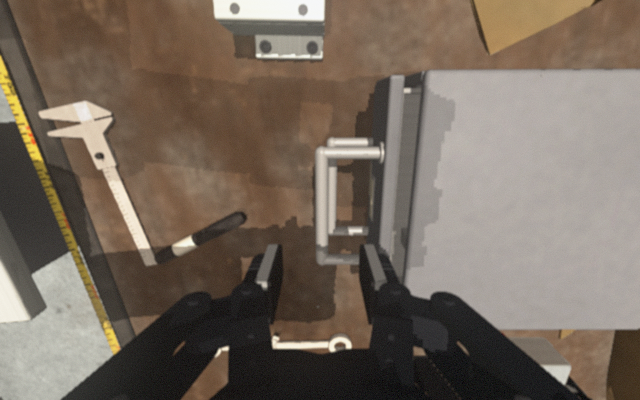

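View pics/s2.png

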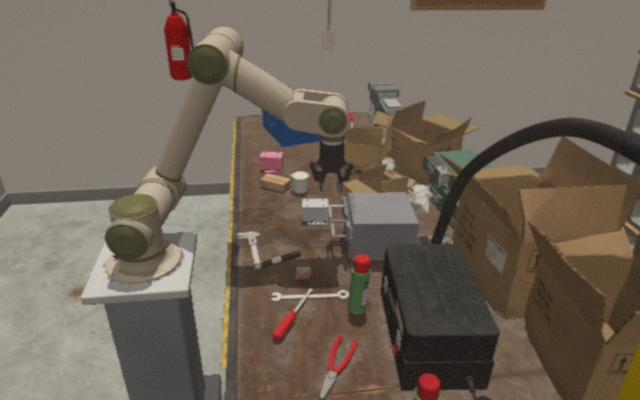

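The bar at x≈322 px sits between the fingers (270–372), so I'll descend, close and pull.

Emit:
send_rows --pt "0 0.02 0.6 0 0 0 42" --pt "0 0.02 1.2 0 0 0 42" --pt "0 0.02 1.88 0 0 0 42" --pt "0 0.02 1.88 0 0 0 42"

```text
time_s: 4.55
position: [0.5939, 0.0179, 0.1054]
tool_rot: [[0.102, 0.995, -0.003], [0.995, -0.102, 0.001], [0.0, -0.003, -1.0]]
ft_force: [0.8, 0.4, 0.8]
grip_width: 0.042
```

Emit:
send_rows --pt "0 0 0 0 0 0 4" --pt "0 0 0 0 0 0 4" --pt "0 0 0 0 0 0 4" --pt "0 0 0 0 0 0 4" --grip_force 40

```text
time_s: 5.05
position: [0.5955, 0.0177, 0.1082]
tool_rot: [[0.1, 0.995, 0.003], [0.995, -0.1, -0.001], [-0.0, 0.003, -1.0]]
ft_force: [-1.4, 0.6, 7.1]
grip_width: 0.0083
```

Emit:
send_rows --pt "0 -0.3 0 0 0 0 4" --pt "0 -0.7 0 0 0 0 4" --pt "0 -1.2 0 0 0 0 4" --pt "0 -1.7 0 0 0 0 4" --pt "0 -2.2 0 0 0 0 4"

```text
time_s: 5.68
position: [0.4867, 0.0284, 0.1082]
tool_rot: [[0.101, 0.995, 0.007], [0.995, -0.101, -0.001], [-0.0, 0.007, -1.0]]
ft_force: [3.2, -0.2, 8.1]
grip_width: 0.0083
```

Emit:
send_rows --pt "0 -0.2 0 0 0 0 4" --pt "0 -0.35 0 0 0 0 4" --pt "0 -0.45 0 0 0 0 4" --pt "0 -0.55 0 0 0 0 4" --pt "0 -0.62 0 0 0 0 4"

```text
time_s: 6.3
position: [0.4562, 0.0315, 0.1081]
tool_rot: [[0.1, 0.995, 0.006], [0.995, -0.1, -0.001], [-0.001, 0.006, -1.0]]
ft_force: [2.8, -0.2, 7.3]
grip_width: 0.0085
```

Emit:
send_rows --pt "0 -0.06 0 0 0 0 4" --pt "0 -0.12 0 0 0 0 4" --pt "0 -0.18 0 0 0 0 4"

```text
time_s: 6.68
position: [0.4539, 0.0316, 0.1084]
tool_rot: [[0.102, 0.995, 0.022], [0.995, -0.102, -0.002], [0.0, 0.022, -1.0]]
ft_force: [39.4, 0.9, -23.6]
grip_width: 0.0084
```

Emit:
send_rows --pt "0 0.1 0 0 0 0 4" --pt "0 0.12 0 0 0 0 20" --pt "0 0.12 0 0 0 0 42" --pt "0 0.12 0 0 0 0 42" --pt "0 0.12 0 0 0 0 42"

```text
time_s: 7.3
position: [0.4513, 0.0322, 0.1062]
tool_rot: [[0.1, 0.995, -0.0], [0.995, -0.1, 0.0], [0.0, -0.0, -1.0]]
ft_force: [1.2, -0.8, 0.6]
grip_width: 0.0418
```

Emit:
send_rows --pt "0 0 -0.6 0 0 0 42" --pt "0 0 -1.6 0 0 0 42" --pt "0 0 -2.8 0 0 0.6 42" --pt "0 0 -3.8 0 0 1.6 42" --pt "0 0 -4.6 0 0 2.7 42"

```text
time_s: 7.92
position: [0.4512, 0.0322, 0.3384]
tool_rot: [[0.464, 0.886, 0.002], [0.886, -0.464, -0.0], [0.0, 0.002, -1.0]]
ft_force: [0.2, 0.6, -0.7]
grip_width: 0.0421
```

```bash
python3 -c "
from h import *
rel((.50,.06,.36),-5.5)"
```

```text
row [0.945, 0.608, -0.431] [0.008, -0.01, 8.483] dist 60.2 q6 16.7 t 7.925
```

Emit:
send_rows --pt "0.2 0.1 -0.1 0 0 1.3 42" --pt "0.4 0.2 -0.2 0 0 2.6 42" --pt "0.6 0.3 -0.3 0 0 3.9 42" --pt "0.8 0.4 -0.4 0 0 5.2 42" --pt "0.9 0.6 -0.4 0 0 6.5 42"

```text
time_s: 8.55
position: [0.499, 0.0587, 0.3565]
tool_rot: [[0.984, 0.179, 0.0], [0.179, -0.984, 0.0], [0.0, 0.0, -1.0]]
ft_force: [0.1, 0.2, 0.4]
grip_width: 0.0424
```

Emit:
send_rows --pt "0 0 0 0 0 1.3 42" --pt "0 0 0 0 0 2.0 42" --pt "0 0 0 0 0 2.0 42"

```text
time_s: 8.93
position: [0.4987, 0.0584, 0.356]
tool_rot: [[0.996, -0.092, -0.0], [-0.092, -0.996, 0.0], [-0.0, 0.0, -1.0]]
ft_force: [0.2, 0.3, -0.7]
grip_width: 0.0417
```

Run:
```python
from h import *
s,im,d=snap('wrist','w3'); print(s['time_s'],s['position'],s['tool_rot'][:,0])
w=cloud('wrist',d,s)
for lab in('setting_bar','small_carton','stop_block','top_drawer_floor'):
    for r in vision.masks_of('wrist',lab)[:2]:
        m=r['pixels']; p=w[m]; p=p[~np.isnan(p[:,0])]
        if len(p)<20: continue
        zt=np.percentile(p[:,2],90); t=p[np.abs(p[:,2]-zt)<.005]
        rect=cv2.minAreaRect((t[:,:2]*1000).astype(np.float32))
        print(lab,round(r['p'],2),np.array(r['extent']).round().tolist(),len(p),'z90',zt.round(4),'rect',np.round(rect[0],1),np.round(rect[1],1),round(rect[2],2),len(t))
```

```text
8.925 [0.49867897 0.05835917 0.35604717] [ 9.95726305e-01 -9.23519765e-02 -4.87027850e-04]
setting_bar 0.61 [271.0, 21.0, 432.0, 203.0] 18153 z90 0.1283 rect [554.8  21.1] [193.2 212.5] 84.11 1802
setting_bar 0.58 [368.0, 36.0, 386.0, 141.0] 1616 z90 0.1175 rect [584.6 -20.2] [ 16.6 118.7] 86.34 1351
small_carton 0.88 [282.0, 70.0, 338.0, 112.0] 2397 z90 0.1326 rect [592.5  61.7] [65.9 48.1] 84.71 2392
stop_block 0.92 [199.0, 82.0, 264.0, 152.0] 3749 z90 0.0666 rect [568.3 195.1] [58.4 91.9] 83.07 2621
stop_block 0.77 [0.0, 191.0, 44.0, 254.0] 2014 z90 0.0467 rect [424.2 608.3] [ 4.8 84.6] 79.08 248
top_drawer_floor 0.7 [268.0, 23.0, 430.0, 202.0] 18085 z90 0.1283 rect [555.   21.5] [193.6 213. ] 84.42 1791
```

View pics/w3.png

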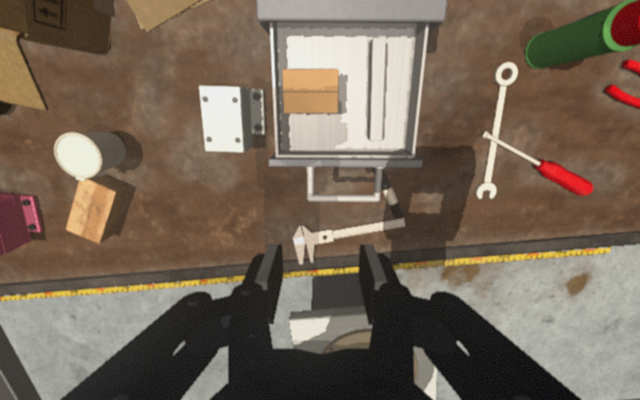

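Wrist view: drawer open, carton at (311,90), bar at (377,88) standing lengthwise on the right, with the wall at x≈415. Now I'll approach to a lower look, which also gives a second place for the measurement.

```bash
python3 -c "
from h import *
rel((.545,-.0175,.22),-3.7)"
```

```text
row [1.061, 1.425, 2.724] [-0.0, 0.0, -0.199] dist 162.6 q6 88.4 t 9.175
```

Emit:
send_rows --pt "0.3 0.4 0.8 0 0 -0.1 30" --pt "0.6 0.8 1.5 0 0 -0.2 30" --pt "0.9 1.2 2.3 0 0 -0.2 30" --pt "1.06 1.42 2.72 0 0 -0.2 30" --pt "1.06 1.42 2.72 0 0 -0.2 30"

```text
time_s: 9.8
position: [0.5446, -0.0178, 0.2189]
tool_rot: [[0.998, -0.066, -0.003], [-0.066, -0.998, 0.001], [-0.003, -0.001, -1.0]]
ft_force: [0.3, 0.2, 0.7]
grip_width: 0.0299
```

Run:
```python
from h import *
s,im,d=snap('wrist','w4'); print(s['time_s'],s['position'])
w=cloud('wrist',d,s)
for lab in('setting_bar','small_carton','stop_block'):
    for r in vision.masks_of('wrist',lab)[:2]:
        m=r['pixels']; p=w[m]; p=p[~np.isnan(p[:,0])]
        if len(p)<20: continue
        zt=np.percentile(p[:,2],90); t=p[np.abs(p[:,2]-zt)<.005]
        rect=cv2.minAreaRect((t[:,:2]*1000).astype(np.float32))
        print(lab,round(r['p'],2),np.array(r['extent']).round().tolist(),len(p),'z90',zt.round(4),'rect',np.round(rect[0],1),np.round(rect[1],1),round(rect[2],2),len(t))
rel((.5447,-.0176,.091),-3.7)
```

```text
9.8 [ 0.54463316 -0.01776176  0.21885433]
setting_bar 0.9 [310.0, 74.0, 331.0, 221.0] 2680 z90 0.1175 rect [585.1 -20.4] [ 16.1 119. ] 86.39 2659
small_carton 0.97 [174.0, 117.0, 269.0, 183.0] 6078 z90 0.1325 rect [592.4  61.6] [66.3 50.2] 84.83 5224
small_carton 0.34 [109.0, 0.0, 421.0, 302.0] 53737 z90 0.148 rect [672.    9.4] [200.7  34.5] 85.94 17020
stop_block 0.98 [80.0, 119.0, 169.0, 213.0] 6701 z90 0.0665 rect [568.6 194.5] [58.7 91.5] 82.93 4769
row [-0.014, 0.016, 2.612] [0.002, -0.016, -0.0] dist 130.6 q6 79.5 t 10.0
```

View pics/w4.png

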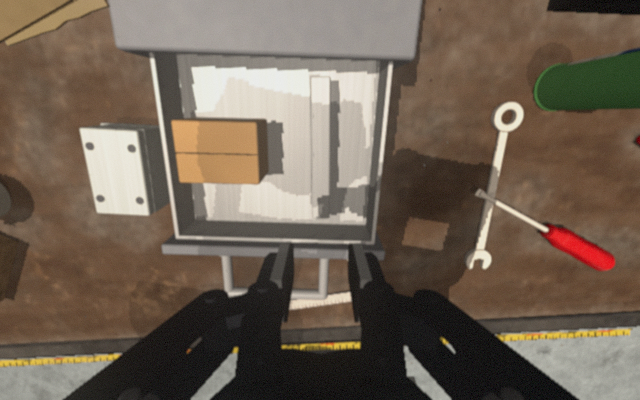

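The second view agrees with the first (bar at (0.585,-0.020), top 0.1175; block within 0.6 mm). The bar at x≈321 px is centred between the fingers, so I'll descend.

Emit:
send_rows --pt "0 0 0.8 0 0 0 30" --pt "0 0 1.6 0 0 0 30" --pt "0 0.02 2.3 0 0 0 30" --pt "0 0.02 2.6 0 0 0 30" --pt "0 0.02 2.6 0 0 0 30"

```text
time_s: 10.62
position: [0.5451, -0.0181, 0.0906]
tool_rot: [[0.998, -0.065, 0.0], [-0.065, -0.998, 0.0], [0.0, -0.0, -1.0]]
ft_force: [-0.2, 0.8, -0.2]
grip_width: 0.0299
```

Emit:
send_rows --pt "0 0 0 0 0 0 10" --pt "0 0 0 0 0 0 10" --pt "0 0 0 0 0 0 10" --pt "0 0 0 0 0 0 10" --grip_force 100

```text
time_s: 11.12
position: [0.5458, -0.0183, 0.092]
tool_rot: [[0.998, -0.065, 0.004], [-0.065, -0.998, -0.001], [0.004, 0.0, -1.0]]
ft_force: [0.4, 1.2, 6.8]
grip_width: 0.0141
```

Emit:
send_rows --pt "0 0 -0.2 0 0 0 10" --pt "0 0 -0.6 0 0 0 10" --pt "0 0 -1.1 0 0 0 10" --pt "0 0 -1.6 0 0 0 10" --pt "0 0 -2.1 0 0 0 10"

```text
time_s: 11.75
position: [0.5445, -0.0183, 0.1965]
tool_rot: [[0.998, -0.066, -0.0], [-0.066, -0.998, -0.0], [-0.0, 0.0, -1.0]]
ft_force: [0.2, 0.3, -2.6]
grip_width: 0.0142
```

Run:
```python
from h import *
s,im,d=snap('wrist','w5'); print(s['time_s'],s['position'],s['ft_force'])
w=cloud('wrist',d,s)
for r in vision.masks_of('wrist','setting_bar')[:2]:
        m=r['pixels']; p=w[m]; p=p[~np.isnan(p[:,0])]
        zt=np.percentile(p[:,2],50); t=p[np.abs(p[:,2]-zt)<.012]
        rect=cv2.minAreaRect((t[:,:2]*1000).astype(np.float32))
        A=np.c_[t[:,0]-.58,np.ones(len(t))]; print(r['p'],r['extent'],'slope/h',np.linalg.lstsq(A,t[:,2],rcond=None)[0],rect)
rel((.40,.215,.18),-7)
```

```text
11.75 [ 0.54449931 -0.01827438  0.19652382] [ 0.18054803  0.31832212 -2.59887529]
0.66 [299.4, 46.4, 342.1, 319.6] slope/h [-0.00511899  0.2210084 ] ((583.4944458007812, -20.91632080078125), (16.072662353515625, 119.92459869384766), 86.39762878417969)
row [-3.215, -4.47, 0.34] [0.006, -0.036, 0.406] dist 275.8 q6 79.4 t 11.85
```

View pics/w5.png

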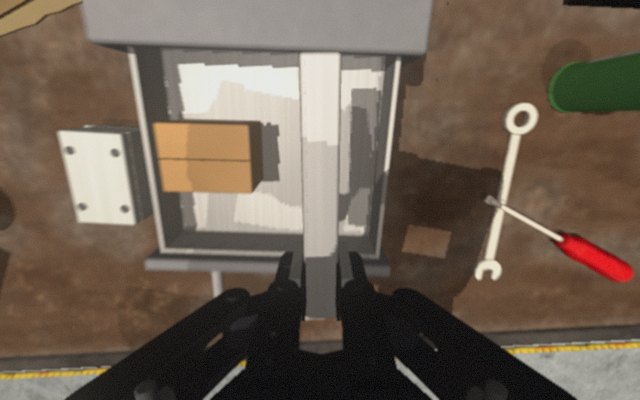

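The bar is level and centred in the grip. Its centre is 39 mm ahead of the TCP and its bottom 5.5 mm below it. Next I'll carry it to a pose in front of the slot mouth.

Emit:
send_rows --pt "-0.5 -0.6 0 0 0 0.1 10" --pt "-1.2 -1.5 0 0 0 0.2 10" --pt "-1.9 -2.5 0 0 0 0.3 10" --pt "-2.6 -3.5 0.1 0 0 0.4 10" --pt "-3.1 -4.4 0.2 0 0 0.4 10"

```text
time_s: 12.48
position: [0.4026, 0.2127, 0.1845]
tool_rot: [[0.993, -0.121, -0.001], [-0.121, -0.993, -0.0], [-0.001, 0.0, -1.0]]
ft_force: [0.4, 0.3, -2.9]
grip_width: 0.0143
```

```bash
python3 -c "
from h import *
rel((.4047,.215,.10),-7)"
```

```text
row [0.039, -0.051, 1.69] [0.003, 0.01, 0.006] dist 84.5 q6 109.8 t 12.475
```

Emit:
send_rows --pt "0.02 -0.05 0.6 0 0 0 10" --pt "0.04 -0.05 1.2 0 0 0 10" --pt "0.04 -0.05 1.69 0 0 0 10" --pt "0.04 -0.05 1.69 0 0 0 10"

```text
time_s: 12.98
position: [0.4055, 0.2133, 0.0991]
tool_rot: [[0.993, -0.121, -0.005], [-0.121, -0.993, -0.001], [-0.005, 0.002, -1.0]]
ft_force: [-0.9, -0.8, -2.4]
grip_width: 0.0147
```

```bash
cat > m2.py <<'E'
import sys
from h import *
tag=sys.argv[1]
s,im,d=snap('wrist',tag); print(s['time_s'],s['position'],s['tool_rot'][:,0])
w=cloud('wrist',d,s); X,Y,Z=w[...,0],w[...,1],w[...,2]
m=(np.abs(Z-.066)<.004)&(X>.5)&(X<.65)&(Y>.13)&(Y<.26)
m=cv2.morphologyEx(m.astype(np.uint8),cv2.MORPH_OPEN,np.ones((3,3)))>0
p=w[m]; print('block',cv2.minAreaRect((p[:,:2]*1000).astype(np.float32)),len(p))
for r in vision.masks_of('wrist','setting_bar')[:2]:
    q=w[r['pixels']]; q=q[~np.isnan(q[:,0])]; zt=np.median(q[:,2]); q=q[np.abs(q[:,2]-zt)<.008]
    print('bar',r['p'],r['extent'],zt,cv2.minAreaRect((q[:,:2]*1000).astype(np.float32)))
E
python3 m2.py w6
```

```text
12.975 [0.40554713 0.21329689 0.09908635] [ 0.99263166 -0.12108167 -0.00464975]
block ((529.3497314453125, 200.01004028320312), (58.18327713012695, 14.632762908935547), 83.0528335571289) 3439
bar 0.58 [300.9, 50.1, 343.8, 319.3] 0.12330038390405577 ((444.26556396484375, 208.5281982421875), (16.111650466918945, 120.20638275146484), 83.17188262939453)
```

View pics/w6.png

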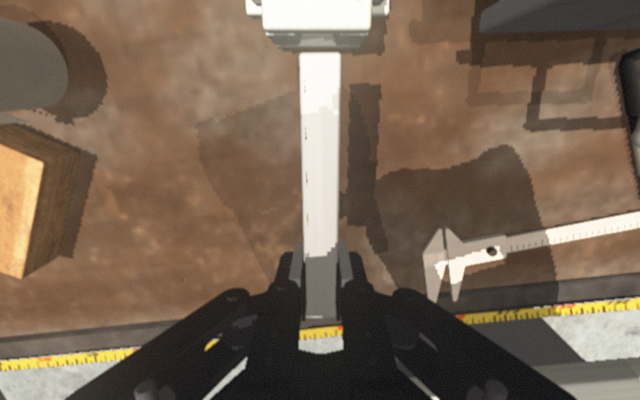

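Wrist view: the bar points straight at the block, with its front end at (321,52) and the block face at y≈48 px. It needs 1.8 mm to the left and 72 mm down.

Emit:
send_rows --pt "0 -0.04 0.4 0 0 0 10" --pt "0 -0.04 0.8 0 0 0 10" --pt "0 -0.04 1.2 0 0 0 10" --pt "0 -0.04 1.42 0 0 0 10" --pt "0 -0.04 1.42 0 0 0 10"

```text
time_s: 13.7
position: [0.4073, 0.2156, 0.0299]
tool_rot: [[0.993, -0.121, -0.0], [-0.121, -0.993, -0.0], [-0.0, 0.0, -1.0]]
ft_force: [-0.5, 0.0, -2.8]
grip_width: 0.0141
```

```bash
python3 m2.py w7; python3 -c "
from h import *
s,im,d=snap('side','s7'); cv2.imwrite('pics/s7c.png',cv2.resize(im[170:260,250:370,::-1],None,fx=6,fy=6,interpolation=cv2.INTER_CUBIC))"
```

```text
13.7 [0.40730488 0.21560709 0.02989234] [ 9.92641178e-01 -1.21092900e-01 -3.61775237e-05]
block ((0.0, 0.0), (0.0, 0.0), 0.0) 0
bar 0.9 [301.1, 46.6, 342.3, 321.2] 0.054340231422387315 ((446.10711669921875, 210.76904296875), (16.087631225585938, 119.8936538696289), 83.22004699707031)
```

View pics/w7.png

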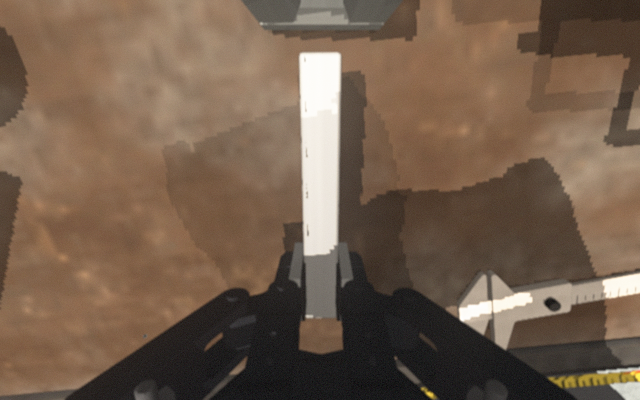

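View pics/s7c.png

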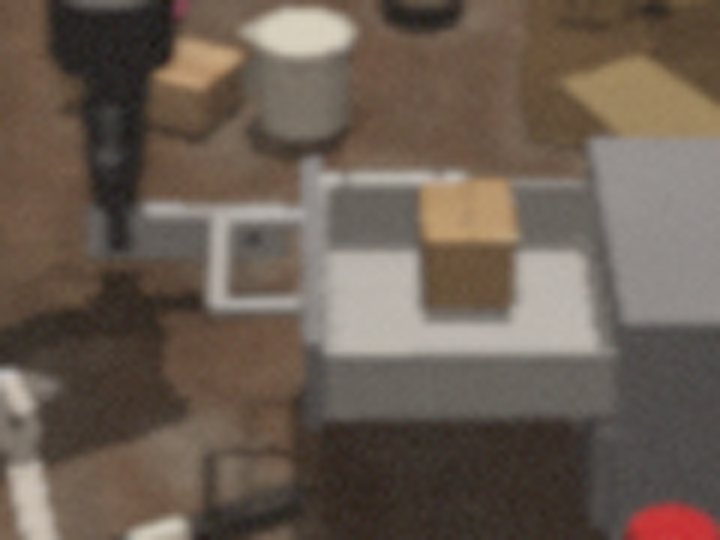

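Emit:
send_rows --pt "0 0.01 0.05 0 0 0 10" --pt "0.15 0.01 0.05 0 0 0 10" --pt "0.3 0.01 0.05 0 0 0 10" --pt "0.45 0.01 0.05 0 0 0 10" --pt "0.6 0.01 0.05 0 0 0 10"

```text
time_s: 14.48
position: [0.4375, 0.2114, 0.0272]
tool_rot: [[0.993, -0.121, 0.0], [-0.121, -0.993, 0.0], [0.0, -0.0, -1.0]]
ft_force: [0.3, -0.2, -2.8]
grip_width: 0.0144
```

Emit:
send_rows --pt "0.2 0 0 0 0 0 10" --pt "0.4 0 0 0 0 0 10" --pt "0.6 0 0 0 0 0 10"

```text
time_s: 14.85
position: [0.4674, 0.2077, 0.0272]
tool_rot: [[0.993, -0.121, -0.0], [-0.121, -0.993, -0.0], [-0.0, 0.0, -1.0]]
ft_force: [1.2, -0.5, -3.7]
grip_width: 0.0143
```

Emit:
send_rows --pt "0.15 0 0 0 0 0 10" --pt "0.3 0 0 0 0 0 10" --pt "0.45 0 0 0 0 0 10"

```text
time_s: 15.22
position: [0.4894, 0.2051, 0.0272]
tool_rot: [[0.993, -0.121, -0.0], [-0.121, -0.993, -0.0], [-0.0, 0.0, -1.0]]
ft_force: [-0.2, 0.2, -3.5]
grip_width: 0.0144
```

Emit:
send_rows --pt "0.08 0 0 0 0 0 10" --pt "0.14 0 0 0 0 0 10" --pt "0.2 0 0 0 0 0 10" --pt "0.24 0 0 0 0 0 10"

```text
time_s: 15.72
position: [0.4995, 0.2037, 0.0269]
tool_rot: [[0.993, -0.121, -0.004], [-0.121, -0.993, -0.0], [-0.004, 0.001, -1.0]]
ft_force: [-9.3, 2.2, 0.3]
grip_width: 0.0144
```

Emit:
send_rows --pt "0 0 0.03 0 0 0 10" --pt "0.04 0 0.03 0 0 0 10" --pt "0.06 0 0.03 0 0 0 10"

```text
time_s: 16.1
position: [0.4995, 0.2037, 0.0251]
tool_rot: [[0.993, -0.12, -0.01], [-0.12, -0.993, -0.0], [-0.01, 0.002, -1.0]]
ft_force: [-20.1, 3.2, 6.2]
grip_width: 0.0141
```

Emit:
send_rows --pt "-0.05 0 0 0 0 0 10" --pt "-0.05 0 0 0 0 0 22" --pt "-0.05 0 0 0 0 0 36" --pt "-0.05 0 0 0 0 0 40" --pt "-0.05 0 0 0 0 0 40"

```text
time_s: 16.73
position: [0.5016, 0.2036, 0.0258]
tool_rot: [[0.993, -0.121, 0.0], [-0.121, -0.993, 0.0], [0.0, -0.0, -1.0]]
ft_force: [-0.2, 0.4, -0.0]
grip_width: 0.04
```

Emit:
send_rows --pt "-0.1 0 -0.5 0 0 0 40" --pt "-0.3 0 -1.2 0 0 0 40" --pt "-0.6 0 -2.0 0 0 0 40" --pt "-1.0 0 -2.8 0 0 0 40" --pt "-1.0 0 -2.8 0 0 0 40"

```text
time_s: 17.35
position: [0.452, 0.2101, 0.1684]
tool_rot: [[0.993, -0.12, 0.006], [-0.12, -0.993, 0.001], [0.005, -0.002, -1.0]]
ft_force: [0.7, 0.2, -1.3]
grip_width: 0.0403
```

```bash
python3 m2.py w8
python3 - <<'E'
from h import *
s,im,d=snap('side','s8'); cv2.imwrite('pics/s8c.png',cv2.resize(im[160:280,250:420,::-1],None,fx=4.5,fy=4.5,interpolation=cv2.INTER_CUBIC))
snap('top','t8')
z=np.load('pics/w8.npz'); w=cloud('wrist',z['d'],{'position':z['p'],'tool_rot':z['R']})
# bar protrusion along axis relative to block front edge
a=np.radians(-6.95); v=np.array([np.cos(a),np.sin(a)]); n=np.array([-v[1],v[0]]); M=np.array([.5223,.2008])
L=(w[...,:2]-M)@v; N=(w[...,:2]-M)@n; Z=w[...,2]
b=(np.abs(N)<.012)&(Z>.04)&(Z<.06)&(L<0.0)&(L>-.08); print('bar L',np.percentile(L[b],[.5,1,5,99]),'N',np.percentile(N[b],[2,98]),'z',np.median(Z[b]),b.sum())
t=(np.abs(Z-.066)<.004)&(np.abs(N)<.028)&(L>-.02)&(L<.06); print('block front L',np.percentile(L[t],[.5,2]))
E
```

```text
17.35 [0.45201299 0.21011716 0.1684491 ] [ 0.99271875 -0.12033442  0.00539582]
block ((563.027099609375, 195.94882202148438), (58.19837951660156, 80.9990463256836), 82.98238372802734) 8633
bar 0.75 [312.9, 112.4, 329.6, 165.3] 0.04961969778071665 ((500.03839111328125, 203.44683837890625), (15.578872680664062, 41.666500091552734), 83.22054290771484)
bar L [-0.04320179 -0.04307992 -0.04122503 -0.00078163] N [-0.00773036  0.00754433] z 0.0496162061698463 876
block front L [0.00060376 0.0014455 ]
```

View pics/w8.png

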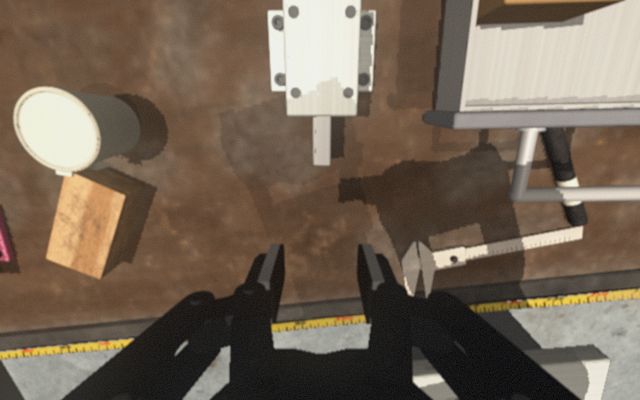

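View pics/s8c.png

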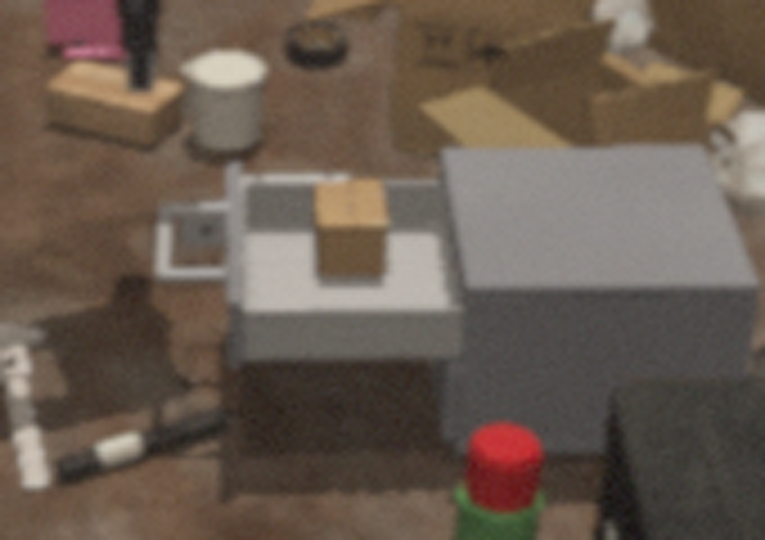

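Wrist view: the bar stands out of the mouth at (321,140) by ~44 mm, with its top at 49.6 mm, so it sits on the slot floor. I'll check the drawer travel from the saved clouds.

Run:
```python
from h import *
for tag in('w1','w3','w4'):
    z=np.load(f'pics/{tag}.npz'); w=cloud('wrist',z['d'],{'position':z['p'],'tool_rot':z['R']})
    a=np.radians(-5.6); v=np.array([np.cos(a),np.sin(a)]); n=np.array([-v[1],v[0]])
    L=w[...,:2]@v; N=w[...,:2]@n; Z=w[...,2]; k=(N>-.0)&(N<.12)
    c=k&(np.abs(Z-.148)<.004)&(L>.6)
    p=k&(np.abs(Z-.136)<.003)&(L<(.57 if tag!='w1' else .66))
    print(tag,'cab edge',np.percentile(L[c],1).round(4),'panel front',np.percentile(L[p],[1,50,99]).round(4), p.sum())
```

```text
w1 cab edge 0.6533 panel front [0.6338 0.6385 0.6435] 1101
w3 cab edge 0.6534 panel front [0.4938 0.4991 0.5638] 757
w4 cab edge 0.6536 panel front [0.494  0.4999 0.565 ] 1130
```

View pics/t8.png

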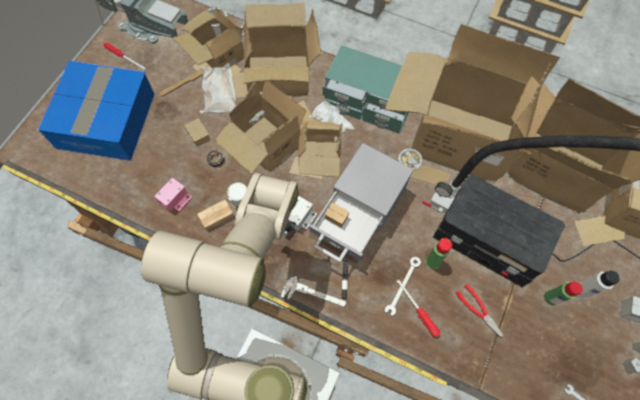

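```bash
python3 -c "
from h import *
print(status.observe()['ft_force'], env.close_job())"
```

```text
the job is handed in; nothing more can be done
[ 0.24789478 -0.08013098 -0.02883636] None
```

The job is done and handed in at about 17.5 s: the bar is fully home in the aluminium stop block, and the top drawer stands open at its stop.

- **Drawer:** I pulled it by its handle until the force rose to about 39 N. The panel front then measured 159.5 mm ahead of the cabinet's edge, against 160 mm expected for fully open.
- **Bar:** I slid it into the slot until it met the solid end. Under a 20 N push it moved no further. After release it stood about 44 mm out of the mouth, with its top at 49.6 mm, so it rests on the slot floor.
- **Other things:** The carton is still in the drawer and the lower drawer looks shut. In the last pictures nothing else looked moved, but I did not measure that. The gripper is clear, and the wrist force was near zero at hand-in.

No check failed. One network report was wrong: it took the timber offcut for the bar in the first close view. The block's position differed by under 1 mm between views.

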